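# Load the sample carrier and set the inspection lamp lid

## Task

Get the small inspection unit ready: raise its stiff lid, which carries the light panel, by the bow handle and leave it standing at 100 degrees from closed (at the raised mark on the hinge discs, just past upright). Put the sample carrier plate onto the two dowels of the bed, flat and fully down. Leave the other things on the table where they are.

Things in the scene. Friction and masses are not known exactly. Their poses are not given: they have to be found in the camera images.
- light_lid (a joint): angle of the unit's lid in rad: 0 closed (lid level), 1.571 upright, 1.745 = 100 degrees (wanted), 2.2 end stop. Stiff friction hinge: the lid stays where it is left; 2 to 4 N at the handle moves it. It starts closed or up to 0.3 rad open.
- lid_hinge (a point): middle of the lid's hinge axis, 86 mm above the table, at the rear of the bed; axes as the unit: x from its open front to the hinge, y along the hinge, z up. Hinge posts at y = +-67 mm rise to 92 mm; on each a disc 60 mm across (top 116 mm above the table) with a raised black mark at 100 degrees.
- lid_handle (a point): middle of the bar of the lid's bow handle: round bar 10 mm thick, 90 mm long, parallel to the hinge axis, 165 mm from it; window of 42 mm from bar centre to lid edge, nothing below the bar when closed. Lid 10 mm thick, 118 mm wide, its mid-plane through bar and hinge axis: bar = hinge + 165 mm * (-cos(angle) along unit x, sin(angle) up). Turns with the lid.
- bed_centre (a point): centre of the bed's top face, 26 mm above the table, 75 mm in front of the hinge axis; axes as the unit. Two upright dowels at y = +42 and -42 mm, 8 mm diameter, 16 mm tall, the last 5 mm coned. Side cheeks at y = +-67 mm are 48 mm high. The closed lid covers the bed. The unit (grey, 140 x 140 mm) is fixed to the table.
- carrier_grip (a point): centre of the upright black grip block, 14 (x) x 44 (y) x 42 mm tall, on the loose sample carrier (220 g), an aluminium plate 80 (x) x 110 (y) x 8 mm. The point is 29 mm above the plate's underside, 21 mm above its top face. Two through holes, 11 mm diameter, at y = +42 and -42 mm. Either way round will do. Seated, this point is 29 mm above bed_centre.
- vial: bystander, leave alone: small brown vial, 25 mm across, 52 mm tall
- driver: bystander, leave alone: ball-end screwdriver, 172 mm long, lying down
- mirror_mount: bystander, leave alone: square black mirror mount on a post, 98 mm tall
- mouse: bystander, leave alone: black computer mouse
- screw_pot: bystander, leave alone: round plastic screw pot with a ribbed lid, 54 mm across, 56 mm tall
- optics_case: bystander, leave alone: black case, 78 x 100 x 45 mm
- tape_roll: bystander, leave alone: roll of tape lying flat, 85 mm across

How it is judged:
By the outcome, as a careful person would: the job done as asked, in the order asked, and still so for the second after the job is handed in, with the robot touching nothing.
It also fails if it takes over 53 s, if anything falls off the work surface, if the arm or the gripper's body presses on something with over 40 N, if the wrist force passes 120 N, or if a joint passes its speed limit or range.

## Robot

A 6-joint arm with a two-finger parallel gripper is mounted at the origin on a cart in front of the work surface, level with it; the furniture and walls round the work are solid. World frame = base frame: x ahead of the robot, y to its left, z up, the work surface at z = 0. Lengths are in m, angles in rad, forces in N, time in s.
With the tool pointing down it reaches from about 0.325 to 0.9 m from the base axis. Payload 3.5 kg.
Tool frame: the origin (TCP) lies on the centre line of the jaws, within the pads' length; the fingertips stand 17 mm ahead of it and the grasp point (between the pads) lies 2 mm behind it (arm.tcp_to_tips is the distance from the TCP to the fingertips, in m); z points along the fingers, y is the direction in which the jaws open and shut (so a half turn about z gives the same grasp; the last joint's range is limited). The gripper opens to 85 mm and grips with 20 to 120 N. Pads are 22 mm wide; open, the fingers measure 114 mm over their backs; the gripper's body (76 mm by 85 mm) begins 54 mm behind the grasp point. The pads swing forward as they close: fully open they stand 13 mm farther back than shut.
Start: joints at [-1.407, 0.276, -0.026, 1.268, 0, 1.467], TCP at [0.165, -0.603, 0.248] pointing down, gripper open.
Joint ranges: [-3.12, 3.12], [-0.85, 1.88], [-1.08, 1.24], [-1.95, 2.15], [-1.57, 1.53], [-3.14, 3.14]. Speed limits (rad/s): [2.57, 2.57, 3.14, 3.14, 3.14, 3.14].

## Interface

Orientations are given as a 3x3 rotation matrix whose columns are the frame's x, y, z axes.
In Python, from workcell import arm gives the robot as it stands.
- The arm moves only by the tool jog_arm, never from a script. Its argument "motion" is text: rows parted by semicolons, each of 7 numbers parted by spaces: the shift along the tool's x, y, z in mm, then the turn, a rotation vector about the tool's x, y, z in rad, then the opening, from -1 (shut) to 1 (fully open). In form: dx dy dz ax ay az hand; .... A call has 1 to 12 rows; each row shifts and turns the commanded pose from where the row before left it, along the tool's axes as they then stand; what a row does not reach is not made up. A row lasts 1/8 s, in which the tool goes at most 62.5 mm and 10.7 degrees, less where a joint would pass 70% of its speed; a pose out of reach is approached as far as the arm can. A call is refused whole if a number of a shift passes 62.5 or a number of a turn 0.188, either way. A call with a gripper value outside its range is refused whole. The fingers move at their own pace and stop on an object; "newtons" is the grip in N (left out, the last holds). Time passes only in rows, so rows that do not move let the fingers close. It gives the time, the measured TCP pose, the force and the opening at its end, in the units of the state.
- arm.state(): the state, without advancing time (a new reading comes with each control period).
- arm.capture(name): name is "scene" or "side" or "wrist"; returns a dict with "image" (480x640x3 uint8, red, green, blue), "camera_matrix" (3x3 intrinsics, pixels), "R" (3x3) and "t" (3): a world point X has camera coordinates R X + t. Camera axes: x right, y down, z forward; pixel columns grow to the right and rows downward; lengths in m; the calibration is good to about 2 mm. A picture is of the moment at which its call begins. There is no depth.
- arm.finish_job(): hands the job in, once; it reports no verdict.
The state is a dict: "clock": time; "joints": joint angles; "dq": joint speeds; "joint_torque": joint torques, N m; "tcp_pos": TCP position; "orientation": TCP orientation; "wrist_force": force on the tool from outside, world axes, zero at the start; "wrist_torque": the same for the moment, N m; "gripper_width": finger opening in m.
Only numpy, scipy, OpenCV 4.12 (cv2) and the standard library are available. Lean on these libraries where they do the work, as an engineer would, in place of code of your own. Each camera call takes 0.05 s, during which the arm holds its last target. There are 200 camera calls.

## Working session

There is one attempt and no reset: what is moved stays moved. The work goes in short steps, Python scripts to look and compute and a tool call to move; the robot and the scene stay as the last step left them, time stands still between calls to the robot, and variables do not carry over. Pictures are saved under pics/ and viewed, about 8 in all and at most 12, crops included, and the job is handed in when it is done.

Besides the shell and the picture viewer there is one more tool, called after "Call:" as name(argument=value, ...) on one line, values as JSON. jog_arm: Moves the arm, as the interface text tells. Its arguments: {"type":"object","properties":{"motion":{"type":"string"},"newtons":{"type":"number"}},"required":["motion"]}

```bash
mkdir -p pics; ls; python3 - <<'E'
from workcell import arm
import cv2,numpy as np
for n in("scene","side"):
    c=arm.capture(n); cv2.imwrite(f"pics/{n}0.png",c["image"][:,:,::-1]); np.savez(f"{n}0.npz",**c)
    print(n,c["camera_matrix"].round(1).tolist(),(-c["R"].T@c["t"]).round(3),c["R"].round(2).tolist())
print(arm.state(),arm.tcp_to_tips)
E
```

```text
pics
scene [[498.8, 0.0, 323.4], [0.0, 498.8, 237.9], [0.0, 0.0, 1.0]] [-0.321  0.411  0.918] [[-0.54, -0.84, -0.02], [-0.54, 0.36, -0.76], [0.65, -0.4, -0.65]]
side [[532.0, 0.0, 328.0], [0.0, 532.0, 244.6], [0.0, 0.0, 1.0]] [ 0.879 -1.271  0.821] [[0.96, 0.27, -0.01], [0.13, -0.51, -0.85], [-0.24, 0.81, -0.53]]
{'clock': 0.1, 'joints': array([-1.40739575e+00,  2.77069945e-01, -2.77698622e-02,  1.26802798e+00,
       -3.24735030e-06,  1.46737692e+00]), 'dq': array([-8.83496801e-04, -3.04672201e-03,  5.22425738e-03,  1.91924747e-04,
       -8.43013573e-04,  2.46136489e-06]), 'joint_torque': array([ 2.23403777e-04, -4.46706462e+01,  2.96129286e+01,  8.45917908e-03,
       -6.37095923e-05, -7.60372586e-06]), 'tcp_pos': array([ 0.16465505, -0.60220101,  0.24725112]), 'orientation': array([[ 9.64614267e-01,  2.63664940e-01, -3.40176767e-04],
       [ 2.63665075e-01, -9.64612126e-01,  2.04333408e-03],
       [ 2.10616923e-04, -2.06072194e-03, -9.99997855e-01]]), 'wrist_force': array([-0.02791974,  0.2817173 ,  0.14594143]), 'wrist_torque': array([ 0.02655743,  0.0265796 , -0.03366657]), 'gripper_width': 0.08549425824802226} 0.017
```

View pics/scene0.png

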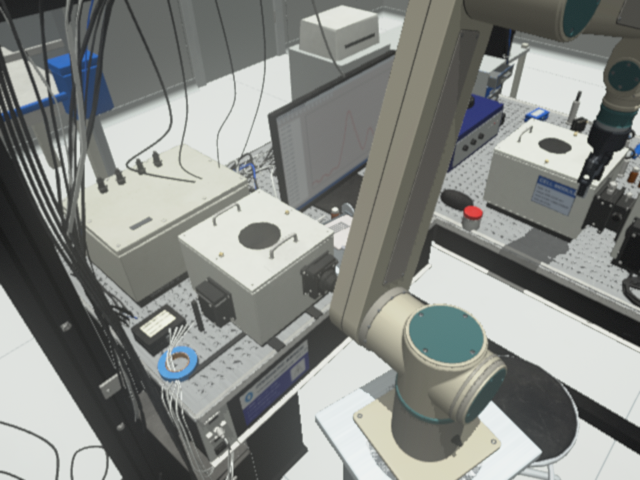

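View pics/side0.png

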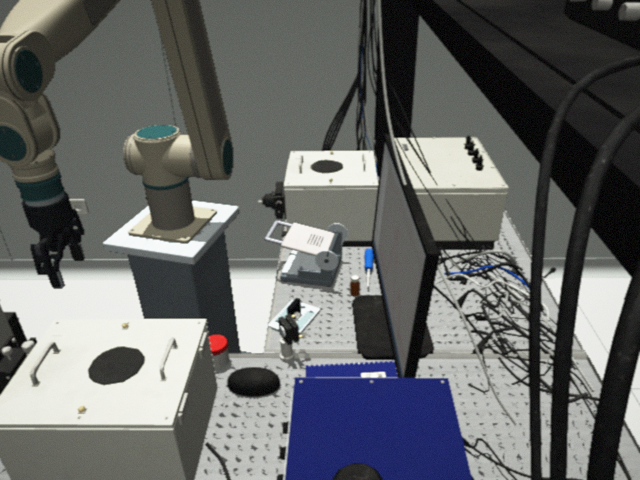

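The scene view is blocked by the arm's forearm. The side view shows the unit near (310,250), a light plate with a black block near (297,312) that is probably the carrier, the mirror mount near (290,335), the vial at (354,285) and the driver at (370,260). I'll enlarge that area and cast rays.

```bash
cat > h.py <<'E'
import numpy as np
def ray(c,uv,z):
    R,t,K=c["R"],c["t"],c["camera_matrix"]
    o=-R.T@t; d=R.T@np.linalg.inv(K)@np.array([*uv,1.]); return o+d*(z-o[2])/d[2]
def proj(c,X):
    p=c["camera_matrix"]@(c["R"]@np.asarray(X,float)+c["t"]); return p[:2]/p[2]
def tri(c1,u1,c2,u2):
    A=[];b=[]
    for c,u in((c1,u1),(c2,u2)):
        o=-c["R"].T@c["t"]; d=c["R"].T@np.linalg.inv(c["camera_matrix"])@np.array([*u,1.]); d/=np.linalg.norm(d)
        P=np.eye(3)-np.outer(d,d); A.append(P); b.append(P@o)
    return np.linalg.lstsq(np.vstack(A),np.hstack(b),rcond=None)[0]
E
python3 - <<'E'
import numpy as np,cv2
from h import *
c=np.load("side0.npz")
i=c["image"][200:380,240:440,::-1]
cv2.imwrite("pics/s1.png",cv2.resize(i,None,fx=3.3,fy=3.3,interpolation=cv2.INTER_CUBIC))
for n,p,z in(("unitfrontR",(281,281),0),("vial",(354,290),0),("carrier",(300,315),0),("hinge",(338,230),.1),("handle",(270,232),.1),("driver",(369,260),0),("mount",(288,355),0)):print(n,ray(c,p,z).round(3))
E
```

```text
unitfrontR [ 0.438 -0.21   0.   ]
vial [ 0.633 -0.2    0.   ]
carrier [ 0.53  -0.331  0.   ]
hinge [ 0.559 -0.081  0.1  ]
handle [ 0.386 -0.136  0.1  ]
driver [ 0.641 -0.054  0.   ]
mount [ 0.548 -0.468  0.   ]
```

View pics/s1.png

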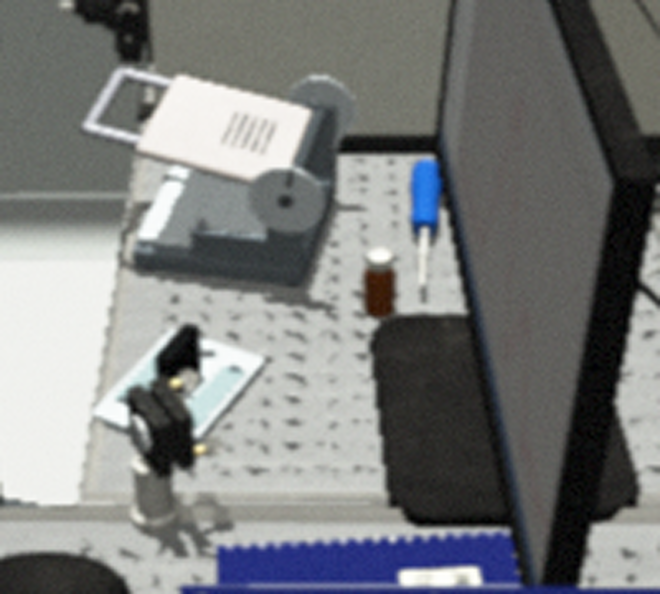

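The enlarged view shows the lid slightly open, with the handle bar from crop (88,127) to (118,70). The near disc hub is at (286,200). The carrier sits behind the mirror mount with its block near (182,350). I'll bring the wrist camera over the area, which also clears the scene view.

Call:
jog_arm(motion="39 -24 -12 0 0 0 1;39 -24 -12 0 0 0 1;39 -24 -12 0 0 0 1;39 -24 -12 0 0 0 1;39 -24 -12 0 0 0 1;39 -24 -12 0 0 0 1;39 -24 -12 0 0 0 1;39 -24 -12 0 0 0 1;0 0 0 0 0 0 1;0 0 0 0 0 0 1")

```text
clock: 1.35
tcp_pos: [0.4148, -0.3353, 0.3437]
orientation: [[0.964, 0.264, -0.001], [0.264, -0.964, 0.0], [-0.001, -0.001, -1.0]]
wrist_force: [-0.1, 0.0, -0.9]
gripper_width: 0.0853
```

```bash
python3 - <<'E'
from workcell import arm
import cv2,numpy as np
ims=[]
for n in("scene","wrist"):
    c=arm.capture(n); np.savez(f"{n}1.npz",**c); ims.append(c["image"][:,:,::-1])
    print(n,(-c["R"].T@c["t"]).round(3),c["R"].round(2).tolist())
s=cv2.resize(ims[0][100:400,150:550],(400,300)); 
cv2.imwrite("pics/w1.png",np.hstack([cv2.resize(ims[1],(800,600))]))
cv2.imwrite("pics/sc1.png",ims[0])
print(arm.state()["tcp_pos"])
E
```

```text
scene [-0.321  0.411  0.918] [[-0.54, -0.84, -0.02], [-0.54, 0.36, -0.76], [0.65, -0.4, -0.65]]
wrist [ 0.481 -0.318  0.468] [[0.26, -0.96, -0.0], [-0.93, -0.25, 0.27], [-0.27, -0.07, -0.96]]
[ 0.41427594 -0.33588985  0.34351864]
```

View pics/w1.png

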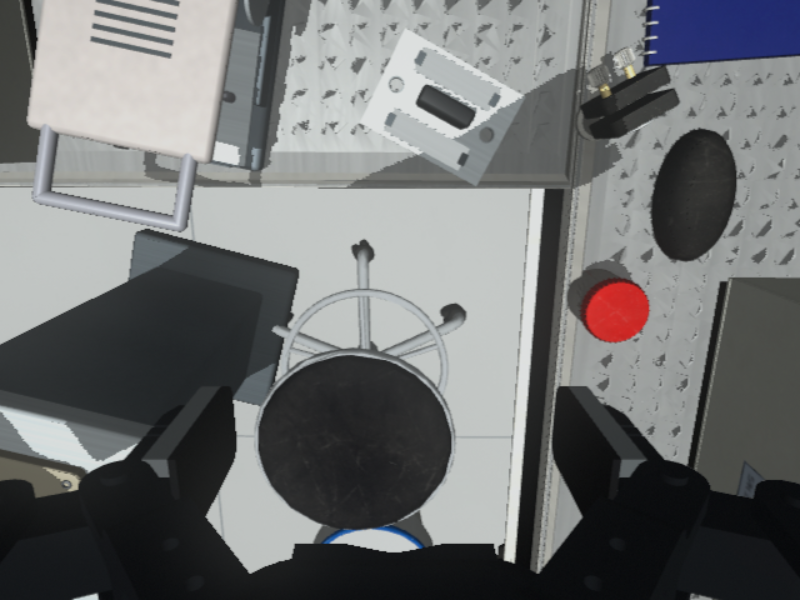

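The wrist view (800 px scale) shows the carrier's holes at (397,84) and (487,135) with the block at (447,106). The handle bar runs from (38,197) to (183,226), and the mirror mount is at (625,100). I'll triangulate the bar with the side view.

```bash
python3 - <<'E'
import numpy as np
from h import *
s=np.load("side0.npz");w=np.load("wrist1.npz")
S=lambda x,y:(240+x/3.3,200+y/3.3)
W=lambda x,y:(x/1.25,y/1.25)
near=tri(s,S(90,126),w,W(182,222)); far=tri(s,S(118,72),w,W(42,194))
print("bar",near.round(3),far.round(3),np.linalg.norm(near-far))
v=far-near; yaw=np.arctan2(-v[0],v[1]); print("unit yaw",yaw)
m=(near+far)/2
lc=tri(s,S(137,150),w,W(208,162)); print("lid near front corner",lc.round(3))
lf=tri(s,S(178,76),w,W(28,124)); print("lid far front corner",lf.round(3), np.linalg.norm(lc-lf))
hub=ray(s,S(286,200),.086); print("near hub outer",hub.round(3))
ux=np.array([np.cos(yaw),np.sin(yaw),0]);uy=np.array([-ux[1],ux[0],0])
for th in (0,.1,.2,.3): print(th,"hinge from bar",(m+.165*np.array([np.cos(th)*ux[0],np.cos(th)*ux[1],-np.sin(th)])).round(3))
print("hub-> along uy", (hub+.07*uy).round(3))
h1,h2=ray(w,W(397,84),.006),ray(w,W(487,135),.006)
print("holes",h1.round(3),h2.round(3),np.linalg.norm(h1-h2),"mid",((h1+h2)/2).round(4),"ang",np.arctan2(*(h2-h1)[1::-1]))
print("block top?",ray(w,W(447,106),.05).round(3))
print("mount",tri(s,(240+160/3.3,200+420/3.3),w,W(615,105)).round(3))
E
```

```text
bar [ 0.401 -0.196  0.118] [ 0.393 -0.106  0.116] 0.09107008676272316
unit yaw 0.09545184166672098
lid near front corner [ 0.442 -0.202  0.106]
lid far front corner [ 0.435 -0.087  0.107] 0.11583319560449455
near hub outer [ 0.564 -0.211  0.086]
0 hinge from bar [ 0.561 -0.135  0.117]
0.1 hinge from bar [ 0.56  -0.136  0.101]
0.2 hinge from bar [ 0.558 -0.136  0.084]
0.3 hinge from bar [ 0.554 -0.136  0.068]
hub-> along uy [ 0.558 -0.141  0.086]
holes [ 0.529 -0.307  0.006] [ 0.511 -0.389  0.006] 0.08398051203351933 mid [ 0.5202 -0.3484  0.006 ] ang -1.790718627517751
block top? [ 0.52  -0.348  0.05 ]
mount [ 0.55  -0.459  0.072]
```

View pics/sc1.png

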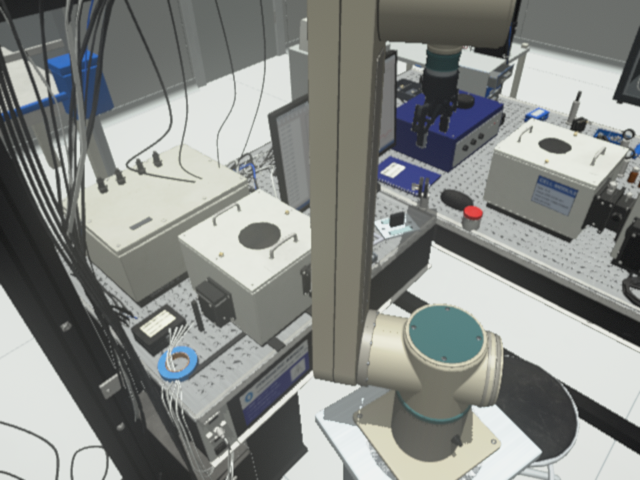

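Both views agree: the hole spacing measures 84 mm and the bar 91 mm. The bar middle is about (0.397, -0.151, 0.117), the lid angle about 0.19, the hinge about (0.558, -0.136) and the unit yaw about 0.09. Next I turn the jaws along unit x and go above the bar with the hand partly open.

Call:
jog_arm(motion="0 0 0 0 0 -0.174 -0.2;0 0 0 0 0 -0.174 -0.2;0 0 0 0 0 -0.174 -0.2;0 0 0 0 0 -0.174 -0.2;0 0 0 0 0 -0.174 -0.2;0 0 0 0 0 -0.174 -0.2;0 0 0 0 0 -0.174 -0.2;0 0 0 0 0 -0.174 -0.2;46 0 25 0 0 0 -0.2;46 0 25 0 0 0 -0.2;46 0 25 0 0 0 -0.2;46 0 25 0 0 0 -0.2")

```text
clock: 2.95
tcp_pos: [0.398, -0.1517, 0.2431]
orientation: [[-0.085, 0.996, -0.0], [0.996, 0.085, 0.0], [0.0, -0.0, -1.0]]
wrist_force: [0.8, 0.2, 0.1]
gripper_width: 0.0342
```

```bash
python3 - <<'E'
from workcell import arm
import cv2,numpy as np
c=arm.capture("wrist"); c=arm.capture("wrist"); np.savez("wrist2.npz",**c)
cv2.imwrite("pics/w2.png",c["image"][:,:,::-1])
st=arm.state();print(st["tcp_pos"],st["orientation"].round(3).tolist(),st["gripper_width"],st["joints"].round(2))
E
```

```text
[ 0.39454329 -0.14812264  0.24029927] [[-0.09, 0.996, -0.008], [0.996, 0.09, 0.006], [0.006, -0.007, -1.0]] 0.03399012762176777 [-0.51 -0.08 -0.44  1.22  0.    0.97]
```

View pics/w2.png

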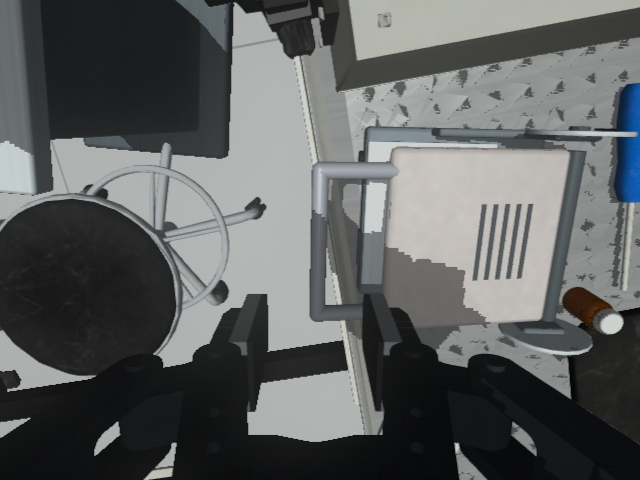

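In the wrist view the bar is vertical at column about 318, rows 165 to 318, and parallel to the tool's x, so the yaw is about 0.09.

```bash
python3 - <<'E'
import numpy as np
from h import *
w=np.load("wrist2.npz")
for z in(.112,.117,.122):
    a,b=ray(w,(319,167),z),ray(w,(319,314),z); print(z,((a+b)/2).round(4),np.linalg.norm(a-b).round(4),"yaw",np.arctan2(-(a-b)[0],(a-b)[1]).round(3))
# lid rear corners / discs (top 116mm)
print("lid rear corners",ray(w,(570,152),.088).round(3),ray(w,(545,322),.088).round(3))
print("lid front",ray(w,(391,150),.114).round(3),ray(w,(391,326),.114).round(3))
E
```

```text
0.112 [ 0.3952 -0.1493  0.112 ] 0.0931 yaw 0.091
0.117 [ 0.395  -0.1479  0.117 ] 0.0913 yaw 0.091
0.122 [ 0.3949 -0.1465  0.122 ] 0.0894 yaw 0.091
lid rear corners [ 0.548 -0.082  0.088] [ 0.559 -0.198  0.088]
lid front [ 0.431 -0.09   0.114] [ 0.446 -0.199  0.114]
```

Call:
jog_arm(motion="0 0 31 0 0 0 -0.2;0 0 31 0 0 0 -0.2;0 0 31 0 0 0 -0.2;0 0 20 0 0 0 -0.2;0 0 11 0 0 0 -0.2;0 0 0 0 0 0 -0.2;0 0 0 0 0 0 -1;0 0 0 0 0 0 -1;0 0 0 0 0 0 -1;0 0 0 0 0 0 -1;0 0 0 0 0 0 -1", newtons=25)

```text
clock: 4.42
tcp_pos: [0.3952, -0.1532, 0.1203]
orientation: [[-0.086, 0.996, -0.009], [0.996, 0.086, -0.004], [-0.004, -0.009, -1.0]]
wrist_force: [-9.7, -4.6, 3.0]
gripper_width: 0.0092
```

Call:
jog_arm(motion="0 5.4 -20.5 0 0 0 -1;0 8.1 -19.8 0 0 0 -1;0 10.6 -18.5 0 0 0 -1;0 12.7 -17 0 0 0 -1;0 15 -15.2 0 0 0 -1;0 16.7 -13 0 0 0 -1;0 0 0 0 0 0 -1")

```text
clock: 5.3
tcp_pos: [0.4648, -0.1485, 0.2295]
orientation: [[-0.086, 0.996, -0.005], [0.996, 0.086, -0.008], [-0.008, -0.006, -1.0]]
wrist_force: [-17.1, -2.4, 25.1]
gripper_width: 0.0089
```

Call:
jog_arm(motion="0 -3 -5 0 0 0 -1;0 17 -13 0 0 0 -1;0 0 0 0 0 0 -1")

```text
clock: 5.68
tcp_pos: [0.4843, -0.147, 0.2423]
orientation: [[-0.087, 0.996, 0.006], [0.996, 0.087, -0.004], [-0.005, 0.005, -1.0]]
wrist_force: [8.4, -5.6, -12.5]
gripper_width: 0.0085
```

```bash
python3 - <<'E'
from workcell import arm
import cv2,numpy as np
c=arm.capture("side"); np.savez("side3.npz",**c)
w=arm.capture("wrist"); np.savez("wrist3.npz",**w)
i=cv2.resize(c["image"][180:300,240:400,::-1],None,fx=3.75,fy=3.75,interpolation=cv2.INTER_CUBIC)
j=cv2.resize(w["image"][:,:,::-1],None,fx=.3125,fy=.3125)
cv2.imwrite("pics/s3.png",np.hstack([i,np.vstack([j,np.zeros((450-150,200,3),np.uint8)])]))
st=arm.state();print(st["tcp_pos"],st["wrist_force"])
E
```

```text
[ 0.48419659 -0.14701146  0.24223191] [  8.14096949  -5.4192728  -12.13354466]
```

View pics/s3.png

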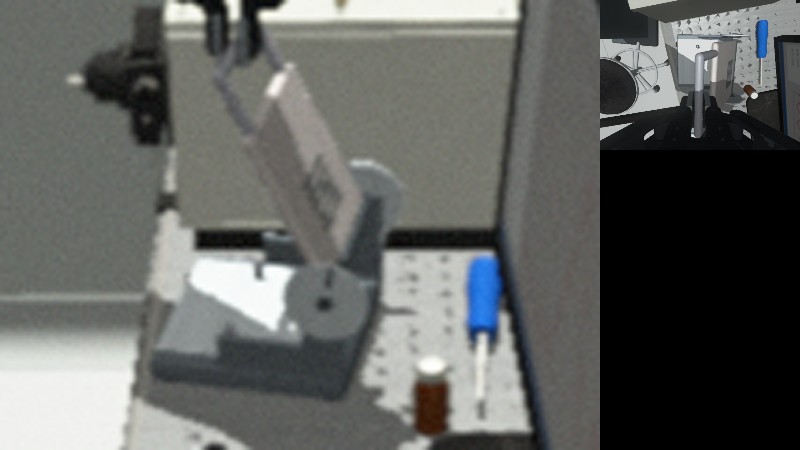

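The side view shows the lid steeply up, with the bar's near end at crop (218,80), the near lid corner at (248,140) and the hub at (324,303). I'll cast these onto planes of constant unit y.

```bash
cat >> h.py <<'E'
yaw=.09; UX=np.array([np.cos(yaw),np.sin(yaw),0]); UY=np.array([-UX[1],UX[0],0]); H=np.array([.5563,-.1345,0])
def rayy(c,uv,y): # hit on plane unit-y = y ; returns unit x, z relative to H
    o=-c["R"].T@c["t"]; d=c["R"].T@np.linalg.inv(c["camera_matrix"])@np.array([*uv,1.])
    P=o+d*((H@UY+y)-o@UY)/(d@UY); return np.array([(P-H)@UX,P[2]])
E
python3 - <<'E'
from h import *
s=np.load("side3.npz"); S=lambda x,y:(240+x/3.75,180+y/3.75)
for y in(-.067,-.074):print("hub",y,rayy(s,S(324,303),y).round(4))
b=rayy(s,S(218,80),-.043);l=rayy(s,S(248,140),-.059);print("bar",b.round(4),"lid corner",l.round(4))
for hx in(0,):print("theta bar",np.arctan2(b[1]-.086,-b[0]),np.hypot(b[1]-.086,b[0]))
s0=np.load("side0.npz");print("closed bar",rayy(s0,(240+90/3.3,200+126/3.3),-.043))
t=np.array([.4842,-.147,.2442]);print("tcp",(t-H)@UX)
E
```

```text
hub -0.067 [-0.0014  0.0788]
hub -0.074 [0.0001 0.0836]
bar [-0.0735  0.2286] lid corner [-0.0512  0.195 ]
theta bar 1.0950156595160871 0.16044341342248197
closed bar [-0.16000991  0.11545434]
tcp -0.07293167391513992
```

Call:
jog_arm(motion="0 16 -6 0 0 0 -1;0 17 -4 0 0 0 -1;0 17 -2 0 0 0 -1;0 17 -1 0 0 0 -1;0 17 1 0 0 0 -1;0 12 2 0 0 0 -1;0 0 0 0 0 0 -1;0 0 0 0 0 0 -1")

```text
clock: 6.78
tcp_pos: [0.5803, -0.1405, 0.2562]
orientation: [[-0.086, 0.996, 0.009], [0.996, 0.086, -0.01], [-0.01, 0.008, -1.0]]
wrist_force: [3.4, -8.0, 3.8]
gripper_width: 0.0089
```

```bash
python3 - <<'E'
from workcell import arm
from h import *
import cv2
c=arm.capture("side"); np.savez("side4.npz",**c)
cv2.imwrite("pics/s4.png",cv2.resize(c["image"][180:300,240:400,::-1],None,fx=5,fy=5,interpolation=cv2.INTER_CUBIC))
st=arm.state();t=st["tcp_pos"];print(t,st["wrist_force"],(t-H)@UX,(t-H)@UY)
E
```

```text
[ 0.58030169 -0.14042922  0.256197  ] [ 4.00784224 -7.98832929  3.78740004] 0.02337163981154043 -0.008062463443872523
```

View pics/s4.png

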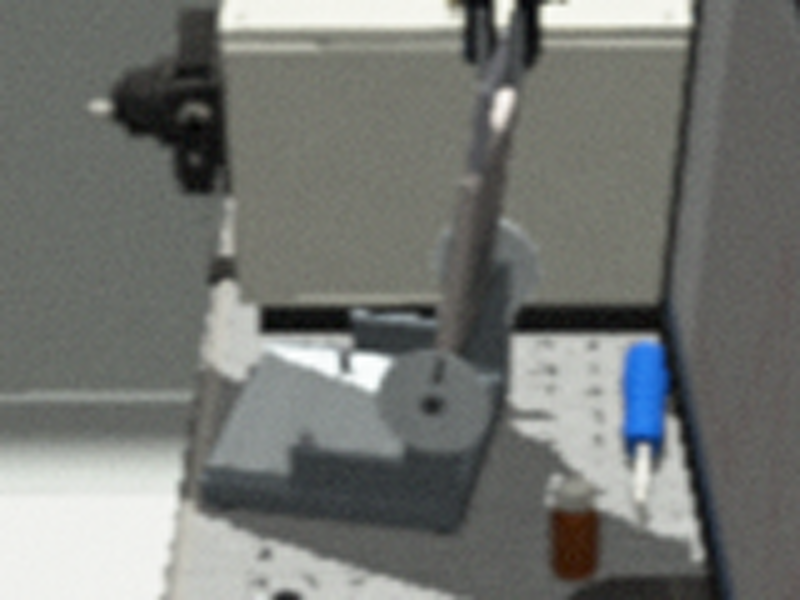

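The lid is close to the mark. The near lid corner is at (470,180), the mark runs to about (438,370) and the hub is at (432,403). I'll check the angle numerically.

```bash
python3 - <<'E'
from h import *
s=np.load("side4.npz"); S=lambda x,y:(240+x/5,180+y/5)
hub=rayy(s,S(432,403),-.074);mk=rayy(s,S(438,368),-.074)
print("hub",hub,"mark ang",np.degrees(np.arctan2(mk[1]-hub[1],hub[0]-mk[0])))
l=rayy(s,S(470,182),-.059);b=rayy(s,S(478,160),-.045)
for p in(l,b):print(p.round(4),np.degrees(np.arctan2(p[1]-.086,-p[0])))
# predicted pixels of lid near front corners for angles
for a in(96,98,100,102):
    t=np.radians(a)
    X=H+UX*(-.123*np.cos(t))-.059*UY+np.array([0,0,.086+.123*np.sin(t)])
    n=UX*np.sin(t)+np.array([0,0,np.cos(t)])
    print(a,[((proj(s,X+k*n*.005)-[240,180])*5).round(1).tolist() for k in(-1,1)])
E
```

```text
hub [6.74481308e-05 8.41787498e-02] mark ang 99.0248232781421
[0.0177 0.2036] 98.54694735253057
[0.0191 0.2083] 98.8983160665633
96 [[449.8, 170.9], [470.2, 174.4]]
98 [[458.6, 172.2], [479.0, 176.4]]
100 [[467.4, 173.8], [487.6, 178.6]]
102 [[476.1, 175.7], [496.2, 181.1]]
```

Both methods give about 98.2°, so I nudge the lid about 5 mm further.

Call:
jog_arm(motion="0 3 0 0 0 0 -1;0 3 0 0 0 0 -1;0 0 0 0 0 0 -1;0 0 0 0 0 0 -1")

```text
clock: 7.32
tcp_pos: [0.5841, -0.1402, 0.2556]
orientation: [[-0.085, 0.996, 0.004], [0.996, 0.085, -0.01], [-0.011, 0.003, -1.0]]
wrist_force: [-1.2, -9.0, 5.4]
gripper_width: 0.0086
```

Call:
jog_arm(motion="0 2 0 0 0 0 -1;0 0 0 0 0 0 -1;0 0 0 0 0 0 -1;0 0 0 0 0 0 -0.7;0 0 0 0 0 0 -0.5;0 0 0 0 0 0 -0.3;0 0 0 0 0 0 -0.3")

```text
clock: 8.2
tcp_pos: [0.5846, -0.1354, 0.2521]
orientation: [[-0.088, 0.996, -0.0], [0.996, 0.088, 0.0], [0.0, -0.0, -1.0]]
wrist_force: [-0.0, -0.2, -0.2]
gripper_width: 0.0298
```

```bash
python3 - <<'E'
from workcell import arm
from h import *
st=arm.state();t=st["tcp_pos"];print(t,st["wrist_force"],(t-H)@UX,(t-H)@UY,st["gripper_width"],st["joints"].round(2))
E
```

```text
[ 0.58462146 -0.13539268  0.25211851] [-0.00660582 -0.21867953 -0.22603202] 0.028126601425498658 -0.0034345626903303002 0.029803727052698674 [-0.34  0.23 -0.08  1.26  0.    1.15]
```

Released with no residual force. Now up and across to above the carrier, turning the jaws across its block.

Call:
jog_arm(motion="0 0 -50 0 0 0 -0.3;0 0 -50 0 0 0 -0.3;-41 -16.6 0 0 0 0 -0.1;-41 -16.6 0 0 0 0 -0.1;-41 -16.6 40 0 0 0 -0.1;-41 -16.6 45 0 0 0 -0.1;-41 -16.6 45 0 0 0 -0.1;0 0 0 0 0 0.154 -0.1;0 0 0 0 0 0.154 -0.1;0 0 0 0 0 0 -0.1;0 0 0 0 0 0 -0.1")

```text
clock: 9.57
tcp_pos: [0.5205, -0.3463, 0.2233]
orientation: [[0.216, 0.976, 0.0], [0.976, -0.216, -0.0], [-0.0, 0.0, -1.0]]
wrist_force: [0.1, 0.5, 0.4]
gripper_width: 0.0381
```

```bash
python3 - <<'E'
from workcell import arm
import cv2
from h import *
c=arm.capture("wrist"); np.savez("wrist5.npz",**c); s=arm.capture("side"); np.savez("side5.npz",**s)
i=cv2.resize(c["image"][:,:,::-1],(640,480)); j=cv2.resize(s["image"][180:300,240:400,::-1],(160*3,120*3))[:, :160*3]
cv2.imwrite("pics/w5.png",i)
cv2.imwrite("pics/s5.png",cv2.resize(s["image"][180:300,240:400,::-1],None,fx=5,fy=5,interpolation=cv2.INTER_CUBIC))
st=arm.state();print(st["tcp_pos"],st["orientation"].round(3).tolist(),st["gripper_width"])
E
```

```text
[ 0.52048738 -0.34627769  0.22338296] [[0.217, 0.976, 0.0], [0.976, -0.217, -0.0], [-0.0, 0.0, -1.0]] 0.03883715386722654
```

View pics/w5.png

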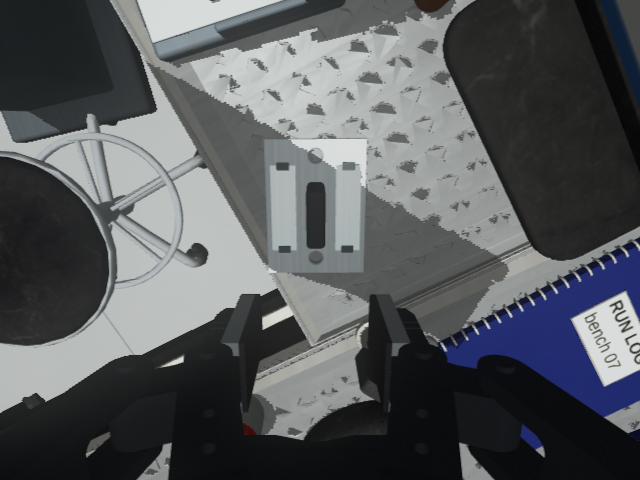

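View pics/s5.png

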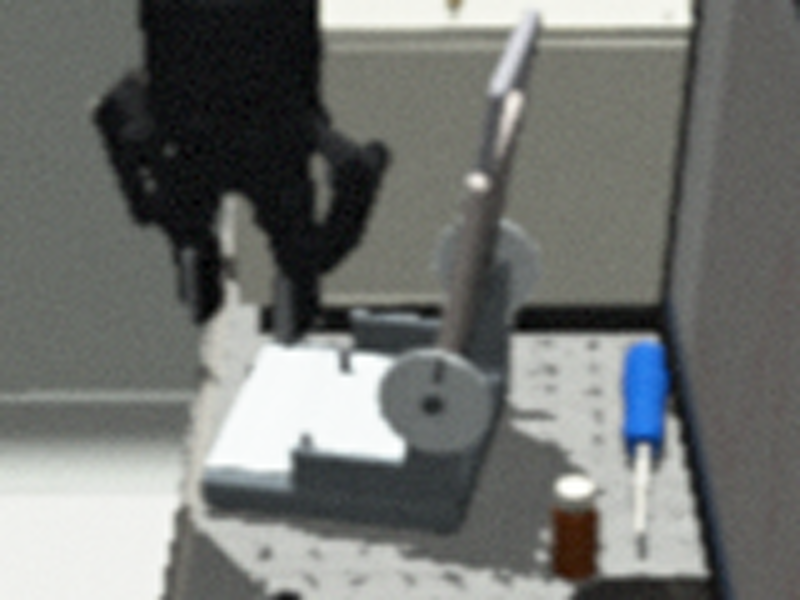

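The wrist view shows the carrier holes at (316,156) and (316,257), aligned with the tool, and the block top at (316,215). The side view shows the lid corner at (479,181), right for about 100°, with dowel tips at (307,437) and (347,352).

```bash
python3 - <<'E'
from h import *
w=np.load("wrist5.npz");s=np.load("side5.npz");S=lambda x,y:(240+x/5,180+y/5)
a,b=ray(w,(316.5,156),.007),ray(w,(316,257),.007)
print("holes",a.round(4),b.round(4),np.linalg.norm(a-b).round(4),"mid",((a+b)/2).round(4),"ang",np.arctan2(*(a-b)[1::-1]).round(3))
print("block top",ray(w,(315.8,215),.05).round(4))
n,f=ray(s,S(307,435),.042),ray(s,S(347,350),.042)
print("dowels",n.round(4),f.round(4),np.linalg.norm(n-f),((n+f)/2).round(4)); B=H-.075*UX
for y in(-.042,.042):print("pred base/top px",[((proj(s,B+y*UY+[0,0,z])-[240,180])*5).round(1).tolist() for z in(.026,.042)])
for p,y in((( 492,95),-.045),((479,181),-.059)):
    q=rayy(s,S(*p),y);print(np.degrees(np.arctan2(q[1]-.086,-q[0])),np.hypot(q[0],q[1]-.086))
E
```

```text
holes [ 0.5303 -0.307   0.007 ] [ 0.512  -0.3881  0.007 ] 0.0831 mid [ 0.5211 -0.3475  0.007 ] ang 1.349
block top [ 0.5216 -0.3437  0.05  ]
dowels [ 0.4903 -0.1927  0.042 ] [ 0.4856 -0.1088  0.042 ] 0.08396342662880826 [ 0.4879 -0.1507  0.042 ]
pred base/top px [[305.1, 448.9], [303.9, 423.7]]
pred base/top px [[339.7, 363.7], [338.7, 339.2]]
99.39716723240336 0.16014714800243654
100.54523183417726 0.12061601699033196
```

Call:
jog_arm(motion="-1 0 40 0 0 0 -0.1;0 0 40 0 0 0 -0.1;0 0 40 0 0 0 -0.1;0 0 40 0 0 0 -0.1;0 0 20 0 0 0 -0.1;0 0 11 0 0 0 -0.1;0 0 0 0 0 0 -0.1;0 0 0 0 0 0 -1;0 0 0 0 0 0 -1;0 0 0 0 0 0 -1;0 0 0 0 0 0 -1;0 0 0 0 0 0 -1", newtons=60)

```text
clock: 11.18
tcp_pos: [0.5213, -0.3484, 0.0338]
orientation: [[0.218, 0.976, 0.002], [0.976, -0.218, -0.002], [-0.001, 0.003, -1.0]]
wrist_force: [1.4, -0.3, 6.6]
gripper_width: 0.0132
```

Call:
jog_arm(motion="0 0 -20 0 0 0 -1;0 0 -40 0 0 0 -1;0 0 -50 0 0 0 -1;0 0 -40 0 0 0 -1;0 0 0 0 0 -0.153 -1;0 0 0 0 0 -0.153 -1;24 -11 0 0 0 0 -1;24 -11 0 0 0 0 -1;24 -11 0 0 0 0 -1;0 0 0 0 0 0 -1;0 0 0 0 0 0 -1")

```text
clock: 12.55
tcp_pos: [0.4809, -0.2786, 0.1818]
orientation: [[-0.086, 0.996, -0.0], [0.996, 0.086, -0.0], [-0.0, -0.0, -1.0]]
wrist_force: [1.5, -0.2, -1.8]
gripper_width: 0.0134
```

```bash
python3 - <<'E'
from workcell import arm
import cv2
from h import *
c=arm.capture("wrist"); np.savez("wrist6.npz",**c)
B=H-.075*UX
for y in(-.042,.042):print("pred",[proj(c,B+y*UY+[0,0,z]).round(1).tolist() for z in(.026,.042)])
cv2.imwrite("pics/w6.png",cv2.resize(c["image"][:,:,::-1],(800,600),interpolation=cv2.INTER_CUBIC))
st=arm.state();print(st["tcp_pos"],st["orientation"].round(3).tolist(),st["gripper_width"],st["wrist_force"])
E
```

```text
pred [[336.1, 74.2], [337.4, 71.4]]
pred [[337.5, -86.2], [339.0, -100.3]]
[ 0.4812229  -0.27894851  0.18192452] [[-0.086, 0.996, 0.0], [0.996, 0.086, -0.0], [-0.0, 0.0, -1.0]] 0.0128270016847138 [-0.27624932 -0.5899324  -1.15820153]
```

View pics/w6.png

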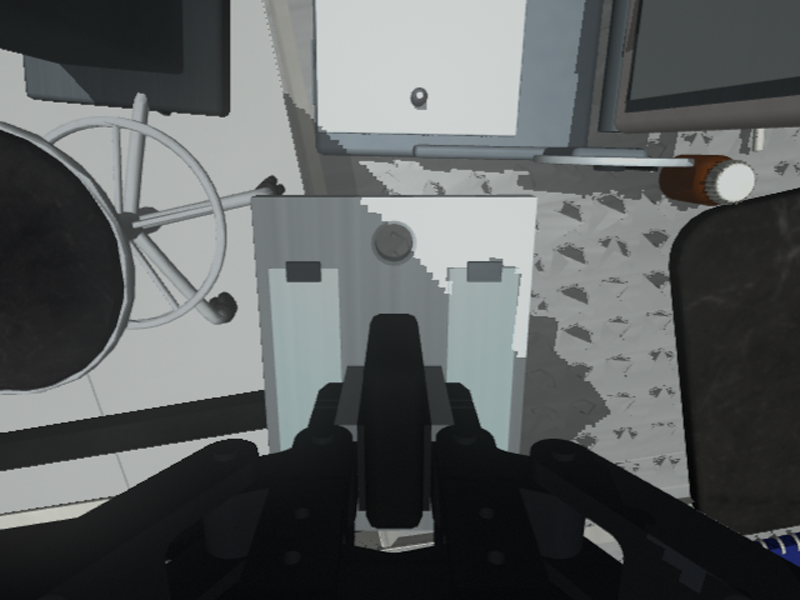

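The near dowel is at (419,95), within 2 px of my prediction, and the plate hole is at (393,242). I'll back off to get both dowels in view for yaw and position.

Call:
jog_arm(motion="-40 0 0 0 0 0 -1;-40 0 0 0 0 0 -1;0 0 0 0 0 0 -1;0 0 0 0 0 0 -1;0 0 0 0 0 0 -1")

```text
clock: 13.22
tcp_pos: [0.4877, -0.3575, 0.1819]
orientation: [[-0.086, 0.996, -0.001], [0.996, 0.086, 0.001], [0.001, -0.001, -1.0]]
wrist_force: [0.9, 0.4, -3.2]
gripper_width: 0.0136
```

```bash
python3 - <<'E'
from workcell import arm
import cv2
from h import *
c=arm.capture("wrist"); np.savez("wrist7.npz",**c)
B=H-.075*UX; st=arm.state(); t=st["tcp_pos"]; g=cv2.cvtColor(c["image"],cv2.COLOR_RGB2GRAY)
print(t.round(4),st["orientation"].round(3)[:2].tolist())
tiles=[]
def tile(p,n=30):
    x,y=int(p[0]),int(p[1]); r=c["image"][max(0,y-n):y+n,x-n:x+n,::-1]; r=cv2.copyMakeBorder(r,max(0,n-y),0,0,0,cv2.BORDER_CONSTANT); tiles.append(cv2.resize(r,(260,260),interpolation=cv2.INTER_CUBIC)); print("tile origin",x-n,y-n,"scale",260/2/n)
for y in(-.042,.042):
    p=proj(c,B+y*UY+[0,0,.034]); print("pred",p.round(1)); tile(p)
hz=t[2]-.0338+.008; R=st["orientation"]
p=proj(c,t+.042*R[:,0]-[0,0,t[2]-hz]); print("hole pred",p.round(1),"z",hz); tile(p)
cv2.imwrite("pics/w7.png",np.hstack(tiles))
E
```

```text
[ 0.4878 -0.3574  0.182 ] [[-0.087, 0.996, -0.0], [0.996, 0.087, 0.001]]
pred [339. -82.]
tile origin 308 -112 scale 4.333333333333333
pred [ 340.9 -281.4]
tile origin 310 -311 scale 4.333333333333333
hole pred [315.6 196.3] z 0.1561738576863617
tile origin 285 166 scale 4.333333333333333
```

View pics/w7.png

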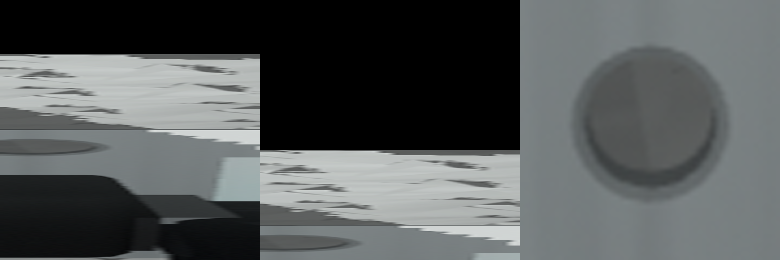

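That was the wrong direction, because the camera looks toward tool +x. The hole tile does confirm the plate sits centred in the grip to within about 1 mm. I've used all 12 pictures, so I go forward and detect the far dowel numerically.

Call:
jog_arm(motion="45 0 0 0 0 0 -1;45 0 0 0 0 0 -1;45 0 0 0 0 0 -1;0 0 0 0 0 0 -1;0 0 0 0 0 0 -1;0 0 0 0 0 0 -1")

```text
clock: 14.02
tcp_pos: [0.4767, -0.2246, 0.1825]
orientation: [[-0.085, 0.996, 0.001], [0.996, 0.085, -0.001], [-0.001, 0.001, -1.0]]
wrist_force: [0.4, -0.0, -2.2]
gripper_width: 0.0133
```

```bash
cat > dow.py <<'E'
import cv2
from h import *
B=H-.075*UX
def dowel(c,y,n=22):
    p=proj(c,B+y*UY+[0,0,.036]); x0,y0=int(p[0])-n,max(0,int(p[1])-n)
    g=cv2.cvtColor(c["image"],cv2.COLOR_RGB2GRAY)[y0:int(p[1])+n,x0:x0+2*n]
    th,m=cv2.threshold(g,0,255,cv2.THRESH_BINARY_INV+cv2.THRESH_OTSU)
    k,l,s,ce=cv2.connectedComponentsWithStats(m)
    print("pred",p.round(1),"th",th)
    for i in range(1,k):
        if s[i,4]>25: print(" blob",(s[i,:2]+[x0,y0]).tolist(),s[i,2:].tolist(),(ce[i]+[x0,y0]).round(1))
    return g
E
python3 - <<'E'
from workcell import arm
from dow import *
w=np.load("wrist6.npz"); dowel(w,-.042)
c=arm.capture("wrist"); np.savez("wrist8.npz",**c)
g=dowel(c,.042); st=arm.state();print(st["tcp_pos"].round(4)); print(g[::3,::3])
E
```

```text
pred [336.9  72.5] th 154.0
 blob [328, 70] [14, 18, 178] [335.   78.8]
pred [335.8  16.7] th 154.0
 blob [330, 14] [17, 23, 249] [337.8  25.3]
[ 0.4767 -0.2246  0.1824]
[[208 208 208 209 208 208 208 208 208 208 208 208 208 208 208]
 [208 208 208 208 208 208 208 208 209 208 209 208 208 208 209]
 [208 208 208 209 209 208 209 209 208 208 208 209 208 208 208]
 [208 209 209 209 208 208 209 209 209 209 209 209 209 209 208]
 [209 209 209 209 209 209 209 209 208 209 209 209 209 209 209]
 [208 209 209 209 209 209 209 119 104  91 206 209 209 209 209]
 [209 209 209 209 209 209 164 107 209 162 114 210 209 209 209]
 [209 209 209 209 209 209  99  87 204 129  79 209 209 209 209]
 [209 209 209 209 209 209  81  88  88  80  90 209 210 209 209]
 [209 209 209 209 209 209  78  77  78  75 110 126 209 209 209]
 [210 210 209 209 210 209 176  71  71  74 125 180 209 210 209]
 [209 209 210 210 210 210 210 210 127 127 133 184 210 209 209]
 [210 210 209 210 210 209 210 209 140 140 183 209 210 210 209]]
```

```bash
python3 - <<'E'
from dow import *
a=np.linspace(0,2*np.pi,60)
D=[]
for f,y in(("wrist6.npz",-.042),("wrist8.npz",.042)):
    c=np.load(f); C=B+y*UY
    pts=np.array([proj(c,C+r*np.cos(t)*UX+r*np.sin(t)*UY+[0,0,z]) for r,z in((.004,.026),(.004,.037),(.0025,.042)) for t in a])
    pl,pr=pts[:,0].min(),pts[:,0].max(); pt,pb=pts[:,1].min(),pts[:,1].max()
    x0,y0=int(pl)-15,max(0,int(pt)-15)
    g=cv2.cvtColor(c["image"],cv2.COLOR_RGB2GRAY)[y0:int(pb)+20,x0:int(pr)+16]
    for th in(112,118):
        k,l,s,ce=cv2.connectedComponentsWithStats((g<th).astype(np.uint8)); i=1+s[1:,4].argmax()
        L,T=s[i,0]+x0,s[i,1]+y0; Rr,Bt=L+s[i,2]-1,T+s[i,3]-1
        print(th,"meas LRTB",L,Rr,T,Bt,"pred",pl.round(1),pr.round(1),pt.round(1),pb.round(1))
    # pixel shift to metres
    e=np.array([(L+Rr)/2-(pl+pr)/2,(T+Bt)/2-(pt+pb)/2])
    p0=proj(c,C+[0,0,.034]); J=np.array([proj(c,C+.01*u+[0,0,.034])-p0 for u in(UX,UY)]).T/.01
    d=np.linalg.solve(J,e); print("corr unit x,y mm",(d*1e3).round(2)); D.append(C+d[0]*UX+d[1]*UY)
D=np.array(D); v=D[1]-D[0]
print(D.round(4),"len",np.linalg.norm(v),"mid",D.mean(0).round(4),"yaw",np.arctan2(-v[0],v[1]).round(4))
w=np.load("wrist7.npz"); h=ray(w,(315,194.6),.1562); t=np.array([.4878,-.3574,.182]); print("hole-tcp",(h-t).round(4),"tool x,y",((h-t)@np.array([-.087,.996,0])).round(4),((h-t)@np.array([.996,.087,0])).round(4))
w=np.load("wrist6.npz"); h=ray(w,(393/1.25,242/1.25),.1562); t=np.array([.4812,-.2789,.182]); print("hole-tcp6 tool x,y",((h-t)@np.array([-.086,.996,0])).round(4),((h-t)@np.array([.996,.086,0])).round(4))
E
```

```text
112 meas LRTB 329 341 70 85 pred 329.6 343.8 65.0 81.2
118 meas LRTB 329 341 70 85 pred 329.6 343.8 65.0 81.2
corr unit x,y mm [-0.97 -2.41]
112 meas LRTB 331 343 14 32 pred 328.3 342.9 8.5 28.0
118 meas LRTB 331 343 14 32 pred 328.3 342.9 8.5 28.0
corr unit x,y mm [ 0.85 -2.46]
[[ 0.4846 -0.1856  0.    ]
 [ 0.4789 -0.1018  0.    ]] len 0.08396803231217817 mid [ 0.4818 -0.1437  0.    ] yaw 0.0683
hole-tcp [-0.0039  0.0424 -0.0258] tool x,y 0.0426 -0.0002
hole-tcp6 tool x,y 0.0433 -0.0006
```

Measured by wrist camera, the dowels are exactly 84.0 mm apart, with their middle at (0.4818, -0.1437) and a yaw of 0.068. I move over them and stop with the plate 9 mm above the tips.

Call:
jog_arm(motion="26 4 0 0 0 0.016 -1;26 4 0 0 0 0 -1;27 4 0 0 0 0 -1;0 0 0 0 0 0 -1;0 0 30 0 0 0 -1;0 0 30 0 0 0 -1;0 0 25 0 0 0 -1;0 0 12 0 0 0 -1;0 0 0 0 0 0 -1;0 0 0 0 0 0 -1;0 0 0 0 0 0 -1")

```text
clock: 15.45
tcp_pos: [0.4834, -0.1446, 0.0864]
orientation: [[-0.07, 0.998, 0.002], [0.998, 0.07, -0.001], [-0.001, 0.002, -1.0]]
wrist_force: [0.1, 0.6, -2.1]
gripper_width: 0.0132
```

Call:
jog_arm(motion="0 -1 0 0 0 0 -1;0 0 4 0 0 0 -1;0 0 4 0 0 0 -1;0 0 4 0 0 0 -1;0 0 3 0 0 0 -1;0 0 0 0 0 0 -1")

```text
clock: 16.2
tcp_pos: [0.481, -0.144, 0.0697]
orientation: [[-0.07, 0.998, -0.001], [0.998, 0.07, 0.0], [0.0, -0.001, -1.0]]
wrist_force: [-0.5, 0.2, -2.4]
gripper_width: 0.0133
```

There's no contact force with the plate 6 mm below the dowel tips, so it has gone over both. Continuing down.

Call:
jog_arm(motion="0 0 3 0 0 0 -1;0 0 3 0 0 0 -1;0 0 2 0 0 0 -1;0 0 2 0 0 0 -1;0 0 1 0 0 0 -1;0 0 0 0 0 0 -1;0 0 0 0 0 0 -1")

```text
clock: 17.08
tcp_pos: [0.4813, -0.1441, 0.0597]
orientation: [[-0.07, 0.998, 0.0], [0.998, 0.07, -0.0], [-0.0, 0.0, -1.0]]
wrist_force: [-2.1, 0.9, 5.9]
gripper_width: 0.013
```

It made contact at TCP z 0.0597 against an expected 0.0598, so it's seated. A light press, then release and retreat straight up.

Call:
jog_arm(motion="0 0 1 0 0 0 -1;0 0 0 0 0 0 -1;0 0 0 0 0 0 -0.7;0 0 0 0 0 0 -0.3;0 0 0 0 0 0 -0.3;0 0 -10 0 0 0 -0.3;0 0 -30 0 0 0 -0.3;0 0 -45 0 0 0 -0.3;0 0 -45 0 0 0 -0.3;-40 -10 -30 0 0 0 -0.3;-40 -10 0 0 0 0 -0.3;-40 0 0 0 0 0 -0.3")

```text
clock: 18.58
tcp_pos: [0.4697, -0.2666, 0.2197]
orientation: [[-0.07, 0.998, 0.002], [0.998, 0.07, -0.001], [-0.001, 0.002, -1.0]]
wrist_force: [-0.0, -0.1, 0.5]
gripper_width: 0.0298
```

```bash
python3 - <<'E'
from workcell import arm
import time
from dow import *
for k in range(6): c=arm.capture("wrist")
s=arm.capture("side"); np.savez("wrist9.npz",**c); np.savez("side9.npz",**s)
st=arm.state();print(st["clock"],st["tcp_pos"].round(4),st["gripper_width"],st["wrist_force"].round(1))
M=np.array([.4818,-.1437,0]); y=.068; ux=np.array([np.cos(y),np.sin(y),0]); uy=np.array([-ux[1],ux[0],0])
print("plate corners pred(seated)",[proj(c,M+a*.04*ux+b*.055*uy+[0,0,.034]).round(1).tolist() for a in(-1,1) for b in(-1,1)])
print("block top pred",[proj(c,M+a*.007*ux+b*.022*uy+[0,0,.076]).round(1).tolist() for a in(-1,1) for b in(-1,1)])
g=cv2.cvtColor(c["image"],cv2.COLOR_RGB2GRAY); p=proj(c,M+[0,0,.076])
x0,y0=int(p[0])-30,max(0,int(p[1])-50); r=g[y0:y0+100,x0:x0+60]
k,l,q,ce=cv2.connectedComponentsWithStats((r<60).astype(np.uint8))
for i in range(1,k):
    if q[i,4]>100: print("dark blob",(q[i,:2]+[x0,y0]).tolist(),q[i,2:].tolist())
# lid: change between side5 and side9 around lid corner/bar
a=np.load("side5.npz")["image"][178:240,320:350].astype(int); b=s["image"][178:240,320:350].astype(int)
print("lid region mean diff side5->side9",np.abs(a-b).mean().round(2))
sp=lambda z:[proj(s,M+a*.007*ux+b*.022*uy+[0,0,z]).round(1).tolist() for a in(-1,1) for b in(-1,1)]
print("side block pred top/bot",sp(.076),sp(.034))
gs=cv2.cvtColor(s["image"],cv2.COLOR_RGB2GRAY); u,v=map(int,proj(s,M+[0,0,.055])); r=gs[v-22:v+22,u-18:u+18]
k,l,q,ce=cv2.connectedComponentsWithStats((r<60).astype(np.uint8))
for i in range(1,k):
    if q[i,4]>30: print("side dark blob",(q[i,:2]+[u-18,v-22]).tolist(),q[i,2:].tolist())
E
```

```text
18.925 [ 0.4696 -0.2642  0.2181] 0.029689175606137885 [ 0.1 -0.4 -0.6]
plate corners pred(seated) [[287.6, 124.2], [284.8, -57.9], [402.6, 124.3], [412.6, -57.8]]
block top pred [[339.0, 66.1], [340.3, -19.4], [363.1, 66.1], [365.7, -19.4]]
dark blob [336, 0] [27, 73, 817]
lid region mean diff side5->side9 2.42
side block pred top/bot [[299.0, 249.9], [303.1, 241.3], [304.2, 250.5], [308.2, 241.8]] [[299.7, 263.3], [303.7, 254.4], [304.8, 263.8], [308.7, 254.9]]
side dark blob [293, 241] [28, 22, 200]
```

The block is where a seated carrier's block should be, and the arm is clear. One last numeric check covers plate height, levelness and lid stillness.

```bash
python3 - <<'E'
from dow import *
c=np.load("wrist9.npz"); g=cv2.GaussianBlur(cv2.cvtColor(c["image"],cv2.COLOR_RGB2GRAY),(3,3),0).astype(int)
M=np.array([.4818,-.1437,0]); y=.068; ux=np.array([np.cos(y),np.sin(y),0]); uy=np.array([-ux[1],ux[0],0])
for a in(-.035,0,.035):
    print("near plate edge, pred rows z top seated/5mm high/10:",[proj(c,M+a*ux-.055*uy+[0,0,z])[1].round(1) for z in(.034,.039,.044)])
    u=int(proj(c,M+a*ux-.055*uy+[0,0,.034])[0]); d=np.diff(g[105:150,u]); k=np.argsort(-abs(d))[:4]; print("  col",u,"edges",[(105+int(i),int(d[i])) for i in sorted(k)])
s0,s1=np.load("side5.npz")["image"],np.load("side9.npz")["image"]
for (x,y,w,h) in((326,196,22,55),(332,196,14,22)):
    T=s0[y:y+h,x:x+w]; r=cv2.matchTemplate(s1[y-6:y+h+6,x-6:x+w+6],T,cv2.TM_CCOEFF_NORMED); _,v,_,p=cv2.minMaxLoc(r); print("lid shift px",p[0]-6,p[1]-6,round(v,3))
for n,(x,y,w,h) in dict(vial=(346,272,16,28),driver=(362,245,12,45),mount=(272,312,38,50)).items():
    T=s0[y:y+h,x:x+w]; r=cv2.matchTemplate(s1[y-6:y+h+6,x-6:x+w+6],T,cv2.TM_CCOEFF_NORMED); _,v,_,p=cv2.minMaxLoc(r); print(n,p[0]-6,p[1]-6,round(v,3))
E
```

```text
near plate edge, pred rows z top seated/5mm high/10: [np.float64(124.2), np.float64(124.3), np.float64(124.3)]
  col 294 edges [(123, -25), (125, 23), (128, -34), (140, -20)]
near plate edge, pred rows z top seated/5mm high/10: [np.float64(124.2), np.float64(124.3), np.float64(124.4)]
  col 345 edges [(105, -43), (106, -43), (128, -35), (136, -36)]
near plate edge, pred rows z top seated/5mm high/10: [np.float64(124.3), np.float64(124.4), np.float64(124.5)]
  col 395 edges [(128, -36), (129, -33), (136, -31), (138, 21)]
lid shift px 0 0 0.995
lid shift px 0 0 0.995
vial 0 0 0.998
driver 0 0 0.999
mount 0 -1 0.593
```

```bash
python3 -c "
from workcell import arm
print(arm.finish_job())"
```

```text
the job is handed in; nothing more can be done
None
```

I raised the lid by its bow handle to about 100° and left it standing there. Then I put the carrier on the two dowels and handed the job in with the arm clear, at about 19 s of the 53 s allowed.

**Lid:**
- My readings of the angle were about 99.8° from the arm's position at release, and 99.4° and 100.5° from two points in the side view.
- A later side view showed the lid had not moved.
- While lifting, the bar slipped 8–10 mm in the jaws, with up to about 30 N at the wrist. I corrected the path partway.

**Carrier:**
- It passed over both dowels without resistance and met the bed at a tool height of 59.7 mm, where I expected 59.8 mm.
- The last wrist view showed the plate's near edge straight and level, and the block within a few pixels of where it should be.
- That view cannot show the height of the plate, so "fully down" rests on the contact height and force.

**Other things on the table:**
- The vial and the driver had not moved.
- The mirror mount check was inconclusive (match score 0.59), probably because the carrier had gone from beside it and the light there had changed. The arm never came near it.
- I did not check the mouse, screw pot, optics case or tape roll at the end.

**Disagreement:** my first rough reading of the dowels in the side view was 6–7 mm off the wrist camera's. I used the wrist camera, and the fit confirmed it.

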